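# Put the tape measure away in the chest with the folding lid stay

## Task

Put the yellow tape measure away in the blue tool chest: raise the lid until its folding stay locks and holds it open by itself, set the tape measure down on the chest floor without dropping it, then break the stay at its red knob and lower the lid under control, without letting it slam, until it is fully shut. Leave the wax tin, the blue tape roll and the screw tub where they are.

Things in the scene. Friction and masses are not known exactly. Their poses are not given: they have to be found in the camera images.
- chest: Blue steel tool chest fixed to the bench, open box 190 (x) x 260 (y) x 90 mm high, walls 7 mm, inner floor 7 mm above its underside. Origin: centre of its underside; x points from the front to the hinged back, y to its left, z up. The lid is 12 mm thick, lies on the rim and is hinged along the back top edge.
- lid (a joint): Angle of the lid (rad): 0 shut, 1.28 resting open on the locked stay, 1.31 the highest it can go, at the moment the stay is straight. Its 0.5 kg need about 2 N upward at the bar. Let go between 0 and about 1.15 it falls, and it slams if it falls by more than about 0.08.
- lid_hinge (a point): Middle of the lid's hinge line, at chest frame (95, 0, 90) mm; the line runs along the chest's y.
- lid_bar (a point): Middle of the black bar handle: round, 12 mm diameter, 110 mm long along the chest's y, 40 mm ahead of the lid's front edge (34 mm clear gap), 230 mm from the hinge line. Chest frame: (-135, 0, 96) mm shut, (34, 0, 312) mm open, then the topmost part. It can be pinched from above all the way, fingers closing along the chest's x, and turns in the fingers.
- stay_knee (a joint): Bend of the middle joint of the two-link stay (rad): 0 folded (lid shut), 2.41 straight, 2.71 locked on its stop. A spring draws it to the stop from the snap point on, about 1.8 (lid 1.18). To unlock, the knob takes about 4 N toward the chest's front (-x); let go above 1.8 it springs back to locked, below that the lid falls unless the knob is held.
- stay_knob (a point): Middle of the red knob on the stay's middle joint, a pin of 12 mm diameter, 36 mm long along the chest's y, collar of 17 mm at its end; 40 mm out from the chest's left side and the raised lid's edge (tilt the gripper's body outward about 20 degrees to clear it). Chest frame: (57, 170, 160) mm locked, (-94, 170, 49) mm shut. It turns in the fingers.
- stay_pivot (a point): Lower pivot of the folding stay on the chest's left (+y) side, at chest frame (25, 130, 45) mm. The knob moves on a circle of 119 mm radius about it: from locked over the top, then forward and down to level with it when the lid is shut. Stay and lid move as one mechanism: whoever holds the knob holds the lid.
- chest_floor (a point): Point on the chest's inner floor, 35 mm in front of the floor's middle, with clear room above when the lid is open: a good place to put the tape measure, its long side along the chest's x.
- tape_measure: Yellow tape measure, 36 (x) x 79 (y) x 64 mm high, about 0.28 kg, standing upright on the bench. Origin: centre of its underside. Grasp across its 36 mm (x), about 45 mm up.
- wax_tin: Round white tin with a dark red lid, diameter 79 mm, 34 mm high; bystander. Origin: centre of its underside.
- tape_blue: Roll of blue tape lying flat, diameter 99 mm, 25 mm high; bystander. Origin: centre of its underside.
- screw_tub: White open tub of screws, 86 x 83 x 52 mm; bystander to the right of the chest. Origin: centre of its underside.

How it is judged:
By the outcome, as a careful person would: the job done as asked, in the order asked, and still so for the second after the job is handed in, with the robot touching nothing.
It also fails if it takes over 72 s, if anything falls off the work surface, if the arm or the gripper's body presses on something with over 40 N, if the wrist force passes 120 N, or if a joint passes its speed limit or range.

## Robot

A 7-joint arm with a two-finger parallel gripper is mounted at the origin on a cart in front of the work surface, level with it; the furniture and walls round the work are solid. World frame = base frame: x ahead of the robot, y to its left, z up, the work surface at z = 0. Lengths are in m, angles in rad, forces in N, time in s.
With the tool pointing down it reaches from about 0.4 to 0.875 m from the base axis. Payload 19.3 kg.
Tool frame: the origin (TCP) lies midway between the tips of the shut fingers; the grasp point (between the pads) lies 19 mm behind it; z points along the fingers, y is the line along which they close (so a half turn about z gives the same grasp; the last joint's range is limited). The gripper opens to 85 mm and grips with 20 to 120 N. Pads are 22 mm wide; open, the fingers measure 114 mm over their backs; the gripper's body (76 mm by 85 mm) begins 54 mm behind the grasp point. The pads swing forward as they close: fully open they stand 13 mm farther back than shut.
Start: joints at [1.061, 0.521, -0.036, 1.599, 0.021, 1.021, -0.113], TCP at [0.266, -0.566, 0.231] pointing down, gripper open.
Joint ranges: [-2.91, 2.91], [-0.3, 2.13], [-1.5, 1.42], [0.17, 2.43], [-1.26, 4.41], [0.16, 1.93], [-2.52, 2.52]. Speed limits (rad/s): [1.89, 1.89, 2.39, 2.39, 3.01, 3.01, 3.01].

## Interface

Orientations are given as [roll, pitch, yaw] about the fixed x, y, z axes, in that order (R = Rz(yaw) Ry(pitch) Rx(roll)).
In Python, from workcell import bot gives the robot as it stands.
- The arm moves only by the tool tcp_steps, called after "Request:" by a JSON object that holds its "name" and its "arguments". Schema: {"type":"object","properties":{"ticks":{"type":"array","items":{"type":"array","items":{"type":"number"},"minItems":7,"maxItems":7},"minItems":1,"maxItems":5},"grip_force":{"type":"number"},"only":{"type":"string"},"quiet":{"type":"boolean"},"lines":{"type":"string"}},"required":["ticks"],"additionalProperties":false}. ticks is a list of rows, 1 to 5 of them, each of 7 numbers: the finger opening in m, then dx, dy, dz in units of 100 mm, then a rotation vector rx, ry, rz in units of 0.25 rad; each row is the pose to reach, as a shift and turn from the pose commanded when the call began, along the tool's axes at that moment; what a row does not reach only later rows make up. A row lasts 1/8 s, in which the tool goes at most 0.0625 m and 0.188 rad, less where a joint would pass 70% of its speed; a pose out of reach is approached as far as the arm can. The fingers move at their own pace and stop on an object; grip_force is the grip in N (left out, the last holds). Time passes only in rows, so rows that do not move let the fingers close. The tool returns the time, the measured TCP pose, the force, the opening and the grip force at its end. only (a regular expression) keeps the lines of the reply that match it, lines (a string "A,B") keeps lines A to B, and quiet returns only ok. Input that does not fit is refused with a message, and nothing moves.
- bot.observe(): the state, without advancing time (a new reading comes with each control period).
- bot.grab_frame(name): name is "scene" or "side" or "wrist"; returns the picture (400x640x3 uint8, blue, green, red); there is no depth.
- bot.calibration(name): a dict with "vfov" (degrees; the focal length in pixels is half the picture's height over the tangent of half this angle, whatever the lens; pixels are square), "cx", "cy" (the principal point, pixels), "eye" and "attitude" of the camera in the world. Camera axes: x right, y down, z forward; pixel columns grow to the right and rows downward; lengths in m; the calibration is good to about 2 mm. A picture is of the moment at which its call begins: read the wrist's pose just before it. calibration takes no time and is no camera call; for the wrist camera it gives the pose at the moment of the call.
- bot.job_done(): hands the job in; it is judged then, once.
The state is a dict: "clock": time; "qpos": joint angles; "qd": joint speeds; "joint_efforts": joint torques, N m; "position": TCP position; "tool_rot": TCP orientation; "force": force on the tool from outside, world axes, zero at the start; "moment": the same for the moment, N m; "grip_width": finger opening in m; "finger_force": force on a finger pad.
Only numpy, scipy, OpenCV 4.12 (cv2) and the standard library are available. Lean on these libraries where they do the work, as an engineer would, in place of code of your own. Each camera call takes 0.05 s, during which the arm holds its last target. There are 200 camera calls.

## Working session

There is one attempt and no reset: what is moved stays moved. The work goes in short steps, Python scripts to look and compute and a tool call to move; the robot and the scene stay as the last step left them, time stands still between calls to the robot, and variables do not carry over. Pictures are saved under pics/ and viewed, at most 11 in all, crops included, and the job is handed in when it is done.

```bash
ls; mkdir -p pics; python3 - <<'E'
from workcell import bot
import cv2,numpy as np
s=bot.observe();print({k:np.round(v,3).tolist() for k,v in s.items()})
for n in("scene","side"):
    im=bot.grab_frame(n);cv2.imwrite(f"pics/{n}0.png",im);print(n,bot.calibration(n))
print(bot.calibration("wrist"))
E
```

```text
pics
workcell.py
{'clock': 0.0, 'qpos': [1.061, 0.522, -0.036, 1.6, 0.021, 1.021, -0.113], 'qd': [0.001, -0.0, 0.0, 0.0, -0.002, 0.002, 0.001], 'joint_efforts': [0.0, -92.71, 1.979, -36.992, 0.018, 0.009, 0.0], 'position': [0.266, -0.565, 0.231], 'tool_rot': [-3.14, 0.0, 0.44], 'force': [-0.45, 0.267, 0.048], 'moment': [0.02, -0.042, 0.051], 'finger_force': 0.0, 'grip_width': 0.085}
scene {'vfov': 51.55500439500639, 'cx': 321.8513086395115, 'cy': 204.4495796645425, 'eye': array([-0.4200929 ,  0.51398818,  0.94349431]), 'attitude': array([-2.22941956e+00, -2.32874866e-04, -2.09868440e+00])}
side {'vfov': 51.37319011198599, 'cx': 311.90495504405015, 'cy': 199.84450268236844, 'eye': array([0.57198472, 1.16497827, 0.90677968]), 'attitude': array([-2.15554773,  0.02435363,  3.1164575 ])}
{'vfov': 64.42431332985596, 'cx': 318.1304856900463, 'cy': 195.7823129025887, 'eye': array([ 0.33224993, -0.5338942 ,  0.37294593]), 'attitude': array([ 2.85319123e+00,  1.92277618e-03, -1.13131660e+00])}
```

View pics/scene0.png

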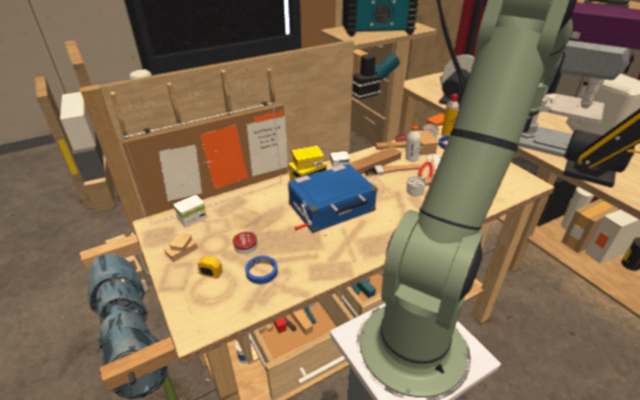

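View pics/side0.png

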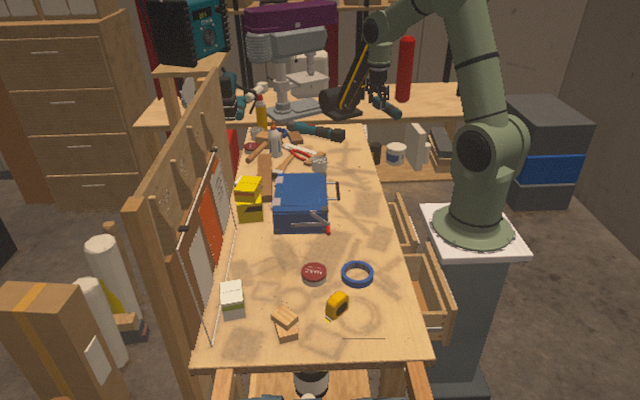

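The scene view shows the yellow tape measure at (209,267), the wax tin at (245,241), the blue roll at (262,269), and the chest at (335,195) with its bar to the right and knob at (302,226). In the side view the tape is at (337,305), the chest at (300,200), the bar at (337,190) and the knob at (328,231).

```bash
cat > h.py <<'E'
import numpy as np, cv2
from scipy.spatial.transform import Rotation as R
from workcell import bot
def rays(cal,px):
    f=200/np.tan(np.radians(cal["vfov"])/2); px=np.atleast_2d(px).astype(float)
    d=np.c_[(px[:,0]-cal["cx"])/f,(px[:,1]-cal["cy"])/f,np.ones(len(px))]
    return np.array(cal["eye"]),R.from_euler("xyz",cal["attitude"]).apply(d/np.linalg.norm(d,axis=1)[:,None])
def plane(cal,px,z):
    e,d=rays(cal,px); return e+d*((z-e[2])/d[:,2])[:,None]
def tri(obs):  # [(cal,px),...] -> point, residual
    A=np.zeros((3,3));b=np.zeros(3);L=[]
    for c,p in obs:
        e,d=rays(c,p);P=np.eye(3)-np.outer(d[0],d[0]);A+=P;b+=P@e;L.append((P,e))
    x=np.linalg.solve(A,b);return x,[float(np.linalg.norm(P@(x-e))) for P,e in L]
def mask(im,lo,hi):
    return cv2.inRange(cv2.cvtColor(im,cv2.COLOR_BGR2HSV),np.array(lo),np.array(hi))
def blobs(m,amin=15):
    n,l,s,c=cv2.connectedComponentsWithStats(m)
    return sorted([(int(s[i,4]),c[i].round(1).tolist(),s[i,:4].tolist(),i) for i in range(1,n) if s[i,4]>=amin],reverse=True),l
def tool():  # pose
    s=bot.observe();return s["position"],R.from_euler("xyz",s["tool_rot"])
def shift(target,rot=None):  # target world TCP -> tool-axis shift, rotvec
    p,r=tool();v=r.inv().apply(np.array(target)-p)
    w=np.zeros(3) if rot is None else (r.inv()*rot).as_rotvec()
    return v.round(4),w.round(4)
E
python3 - <<'E'
from h import *
C={n:bot.calibration(n) for n in("scene","side")}
for n in C:
    im=cv2.imread(f"pics/{n}0.png")
    for nm,lo,hi in (("yel",(18,150,110),(32,255,255)),("red",(0,170,90),(6,255,255)),("blue",(100,120,30),(125,255,255))):
        b,l=blobs(mask(im,lo,hi));print(n,nm,[x[:3] for x in b[:7]])
        if nm=="blue":
            m=(l==b[0][3]).astype(np.uint8);c=max(cv2.findContours(m,0,2)[0],key=cv2.contourArea)
            print(cv2.approxPolyDP(cv2.convexHull(c),3,True)[:,0].tolist())
for n,nm,px in (("scene","tape",(209,267)),("side","tape",(337,305)),("scene","tin",(245,240)),("side","tin",(314,271)),("scene","blue",(262,269)),("side","blue",(357,274))):
    print(n,nm,plane(C[n],px,.04 if nm=="tape" else .03).round(3))
print(tri([(C["scene"],(302,226)),(C["side"],(328,231))]))
E
```

```text
scene yel [(798, [305.5, 160.0], [289, 145, 37, 35]), (336, [210.4, 265.5], [198, 256, 24, 22]), (277, [67.6, 156.6], [58, 139, 20, 36]), (269, [448.9, 120.6], [442, 108, 16, 27]), (264, [609.1, 136.7], [579, 114, 61, 49]), (127, [596.8, 209.0], [584, 203, 26, 13]), (29, [633.1, 150.7], [628, 149, 12, 4])]
scene red [(124, [280.5, 324.3], [274, 318, 13, 14]), (73, [426.5, 168.7], [419, 162, 14, 15]), (38, [453.9, 97.2], [451, 94, 7, 7]), (30, [300.4, 226.2], [295, 224, 12, 6]), (22, [252.4, 237.4], [251, 234, 4, 9])]
scene blue [(3126, [332.8, 194.8], [289, 165, 86, 64]), (240, [261.4, 272.2], [246, 257, 30, 26]), (18, [443.4, 138.6], [440, 137, 8, 5]), (15, [241.3, 357.4], [239, 356, 5, 4])]
[[370, 184], [374, 198], [368, 211], [321, 228], [312, 227], [291, 201], [289, 184], [322, 170], [347, 165]]
side yel [(996, [248.6, 198.5], [233, 175, 30, 49]), (395, [335.8, 303.8], [326, 291, 23, 29]), (259, [112.7, 300.5], [99, 280, 26, 34]), (195, [261.6, 117.2], [256, 107, 12, 24]), (144, [352.9, 75.4], [340, 44, 28, 64])]
side red [(617, [406.2, 66.8], [396, 36, 19, 66]), (259, [233.3, 145.5], [227, 129, 12, 42]), (72, [299.1, 153.7], [290, 149, 21, 12]), (26, [327.8, 229.7], [326, 225, 4, 10]), (17, [259.7, 97.0], [258, 95, 4, 5])]
side blue [(1628, [551.5, 168.6], [517, 154, 68, 30]), (912, [298.6, 192.0], [275, 174, 52, 37]), (50, [365.6, 272.6], [353, 262, 20, 20]), (35, [345.6, 270.3], [342, 262, 11, 19])]
[[584, 155], [575, 181], [520, 183], [517, 179], [527, 156]]
scene tape [[0.494 0.37  0.04 ]]
side tape [[0.505 0.379 0.04 ]]
scene tin [[0.562 0.23  0.03 ]]
side tin [[0.564 0.232 0.03 ]]
scene blue [[0.417 0.234 0.03 ]]
side blue [[0.435 0.251 0.03 ]]
(array([0.51212661, 0.04780774, 0.0432577 ]), [0.0040362261341507855, 0.004036226134150623])
```

```bash
python3 - <<'E'
from h import *
print(shift([.45,-.12,.35],R.from_euler("xyz",[np.pi,0,np.pi/2])))
E
```

```text
(array([ 0.3561, -0.3247, -0.1189]), array([-9.000e-04, -5.000e-04, -1.131e+00]))
```
Total length 0.5 → 8 rows. Two calls. First: 5 rows half+; the second after rotation: axes changed. Rotation row limit 0.188 → 6 rows. Do first call 5 rows linear: x .2225,y -.203, z -.074, rot -.7 over 5. Rows can just all be the final pose (go at most per row). I'd give 5 identical? "each row is the pose to reach", clipped by speed. I'll write graded rows.

Units first: shifts go in units of 100 mm and turns go in units of 0.25 rad. So 0.22 m is 2.2, -0.2 m is -2, -0.87 rad is -3.48.

Request:
{"name": "tcp_steps", "arguments": {"ticks": [[0.085,0.4,-0.36,-0.2,0,0,-0.6],[0.085,0.85,-0.76,-0.4,0,0,-1.32],[0.085,1.3,-1.17,-0.6,0,0,-2.04],[0.085,1.75,-1.58,-0.8,0,0,-2.76],[0.085,2.2,-2,-1,0,0,-3.48]]}}

```text
clock: 0.72
position: [0.3781, -0.2946, 0.3299]
tool_rot: [-3.142, 0.0, 1.316]
force: [1.2, -1.1, 0.4]
grip_width: 0.0847
finger_force: 0.0
```

```bash
python3 - <<'E'
from h import *
print(shift([.45,-.12,.35],R.from_euler("xyz",[np.pi,0,np.pi/2])))
E
```

```text
(array([ 0.1871,  0.0255, -0.0201]), array([-1.000e-04,  2.000e-04, -2.551e-01]))
```

To row units: 0.187 m is 1.87, 0.15 m is 1.5, -0.255 rad is -1.02.

Request:
{"name": "tcp_steps", "arguments": {"ticks": [[0.085,0.5,0.07,-0.05,0,0,-0.52],[0.085,1,0.14,-0.1,0,0,-1.02],[0.085,1.5,0.2,-0.15,0,0,-1.02],[0.085,1.87,0.25,-0.2,0,0,-1.02],[0.085,1.87,0.25,-0.2,0,0,-1.02]]}}

```text
clock: 1.35
position: [0.4509, -0.1199, 0.3495]
tool_rot: [3.141, -0.001, 1.569]
force: [-0.1, -0.6, 0.4]
grip_width: 0.085
finger_force: 0.0
```

```bash
python3 - <<'E'
from h import *
cal=bot.calibration("wrist");im=bot.grab_frame("wrist");cv2.imwrite("pics/w1.png",im)
np.save("pics/w1.npy",cal,allow_pickle=True);print(cal)
E
```

```text
{'vfov': 64.42431332985596, 'cx': 318.1304856900463, 'cy': 195.7823129025887, 'eye': array([ 0.45138659, -0.04664265,  0.49174634]), 'attitude': array([ 2.85368545e+00, -1.60381523e-03, -2.20045731e-03])}
```

View pics/w1.png

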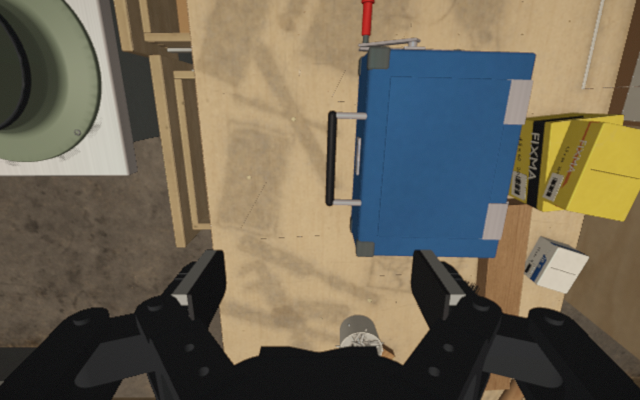

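The wrist view shows the black bar from (332,112) to (330,206), the lid corners at about (370,50), (535,53), (494,256) and (358,255), the red knob at (366,16), and the screw tub below at (362,335).

```bash
cat >> h.py <<'E'
def bar(im,roi):  # centre & ends of dark bar in roi x0,y0,x1,y1
    x0,y0,x1,y1=roi;m=cv2.inRange(cv2.cvtColor(im,cv2.COLOR_BGR2GRAY)[y0:y1,x0:x1],0,50)
    b,l=blobs(m);i=b[0][3];c=max(cv2.findContours((l==i).astype(np.uint8),0,2)[0],key=cv2.contourArea)
    (cx,cy),(w,h),a=cv2.minAreaRect(c);bp=cv2.boxPoints(((cx,cy),(w,h),a))
    bp=bp[np.argsort(bp[:,1])];return np.array([bp[:2].mean(0),bp[2:].mean(0)])+[x0,y0]
E
python3 - <<'E'
from h import *
im=cv2.imread("pics/w1.png");cal=np.load("pics/w1.npy",allow_pickle=True).item()
e=bar(im,(320,100,343,220));print(e)
p=plane(cal,e,.096);print(p,np.linalg.norm(p[0]-p[1]));d=p[0]-p[1];print("centre",p.mean(0),"yaw",np.arctan2(-d[0],d[1]))
m=mask(im,(100,120,30),(125,255,255));b,l=blobs(m);print([x[:3] for x in b[:3]])
c=max(cv2.findContours((l==b[0][3]).astype(np.uint8),0,2)[0],key=cv2.contourArea)
q=cv2.approxPolyDP(cv2.convexHull(c),6,True)[:,0];print(q.tolist(),plane(cal,q,.102).round(3).tolist())
b,l=blobs(mask(im,(0,170,90),(8,255,255)));print([x[:3] for x in b[:3]],plane(cal,b[0][1],.049))
print(shift([p.mean(0)[0],p.mean(0)[1],.22]))
E
```

```text
[[332.22505951 110.97327805]
 [328.98277855 204.99942017]]
[[ 0.46898097 -0.05730779  0.096     ]
 [ 0.46596874 -0.17648374  0.096     ]] 0.11921401806718565
centre [ 0.46747485 -0.11689577  0.096     ] yaw -0.02527008724192676
[(29792, [434.6, 149.7], [352, 50, 183, 208]), (47, [535.2, 273.4], [531, 268, 10, 13])]
[[366, 55], [534, 55], [492, 257], [374, 254], [355, 240]] [[0.506, 0.004, 0.102], [0.697, 0.004, 0.102], [0.688, -0.249, 0.102], [0.527, -0.244, 0.102], [0.501, -0.224, 0.102]]
[(311, [366.6, 16.2], [362, 0, 12, 35])] [[0.51272165 0.05547305 0.049     ]]
(array([0.0048, 0.0172, 0.1293]), array([0., 0., 0.]))
```

To row units: 0.07 m is 0.7, 0.035 m is 0.35, 0.028 rad is 0.112.

Request:
{"name": "tcp_steps", "arguments": {"ticks": [[0.04,0.35,0.08,0.35,0,0,0.056],[0.04,0.7,0.17,0.7,0,0,0.112],[0.04,0.7,0.17,0.7,0,0,0.112]], "grip_force": 40}}

```text
clock: 1.78
position: [0.4666, -0.0513, 0.2772]
tool_rot: [-3.138, -0.001, 1.539]
force: [0.3, 0.1, 0.5]
grip_width: 0.0399
finger_force: 0.0
```

```bash
python3 - <<'E'
from h import *
cal=bot.calibration("wrist");im=bot.grab_frame("wrist");cv2.imwrite("pics/w2.png",im);np.save("pics/w2.npy",cal,allow_pickle=True)
cal1=np.load("pics/w1.npy",allow_pickle=True).item();im1=cv2.imread("pics/w1.png")
e1=bar(im1,(320,100,343,220))
q=cal;f=200/np.tan(np.radians(q["vfov"])/2)
g=np.array([[.469,-.057,.096],[.466,-.1765,.096]])-q["eye"];g=R.from_euler("xyz",q["attitude"]).inv().apply(g)
g=np.c_[f*g[:,0]/g[:,2]+q["cx"],f*g[:,1]/g[:,2]+q["cy"]];print("pred",g)
x0,x1=int(g[:,0].min()-13),int(g[:,0].max()+13)
e2=bar(im,(x0,int(g[0,1]-15),x1,int(g[1,1]+15)));print(e2)
for i in(0,1): print(tri([(cal1,e1[i]),(cal,e2[i])]))
print(plane(cal,e2,.096))
b,l=blobs(mask(im,(0,170,90),(8,255,255)));print([x[:3] for x in b[:3]],plane(cal,b[0][1],.049))
E
```

```text
pred [[320.61691962 180.40156434]
 [321.13838958 281.15392427]]
[[320.5 181. ]
 [320.5 281. ]]
(array([ 0.46888703, -0.05726021,  0.09757001]), [2.4670710096042977e-05, 2.4670710096007432e-05])
(array([ 0.46562031, -0.17646555,  0.09582841]), [0.0003607321843860103, 0.000360732184386013])
[[ 0.46885813 -0.0576405   0.096     ]
 [ 0.46526972 -0.17627632  0.096     ]]
[(395, [357.4, 67.9], [351, 50, 15, 39])] [[0.51262031 0.05592457 0.049     ]]
```

To row units: -0.0655 m is -0.655, 0.0027 m is 0.027.

Request:
{"name": "tcp_steps", "arguments": {"ticks": [[0.04,-0.55,0.02,0.2,0,0,0],[0.04,-0.655,0.027,0.7,0,0,0],[0.04,-0.655,0.027,1.3,0,0,0],[0.04,-0.655,0.027,1.85,0,0,0],[0.04,-0.655,0.027,1.97,0,0,0]], "grip_force": 40}}

```text
clock: 2.45
position: [0.4666, -0.1192, 0.0806]
tool_rot: [-3.138, 0.0, 1.535]
force: [0.8, 0.7, 0.4]
grip_width: 0.0398
finger_force: 0.0
```

Request:
{"name": "tcp_steps", "arguments": {"ticks": [[0.04,0,0,0,0,0,0],[0.0,0,0,0,0,0,0],[0.0,0,0,0,0,0,0],[0,0,0,0,0,0,0]], "grip_force": 40}}

```text
clock: 2.95
position: [0.4669, -0.1185, 0.084]
tool_rot: [-3.14, 0.002, 1.536]
force: [-14.9, 1.5, 25.2]
grip_width: 0.0102
finger_force: 39.1
```

To row units: -0.0891 m is -0.891, -0.0677 m is -0.677.

Request:
{"name": "tcp_steps", "arguments": {"ticks": [[0,0,0.005,-0.1,0,0,0],[0,0,0.017,-0.23,0,0,0],[0,0,0.058,-0.456,0,0,0],[0,0,0.12,-0.677,0,0,0],[0,0,0.205,-0.891,0,0,0]], "grip_force": 40}}

```text
clock: 3.58
position: [0.4861, -0.1189, 0.1728]
tool_rot: [-3.137, 0.001, 1.536]
force: [-9.5, -0.0, 0.2]
grip_width: 0.0102
finger_force: 39.1
```

```bash
python3 - <<'E'
from h import *
cv2.imwrite("pics/s2.png",bot.grab_frame("side")[120:280,200:440].repeat(3,0).repeat(3,1))
E
```

```text
(no output)
```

View pics/s2.png

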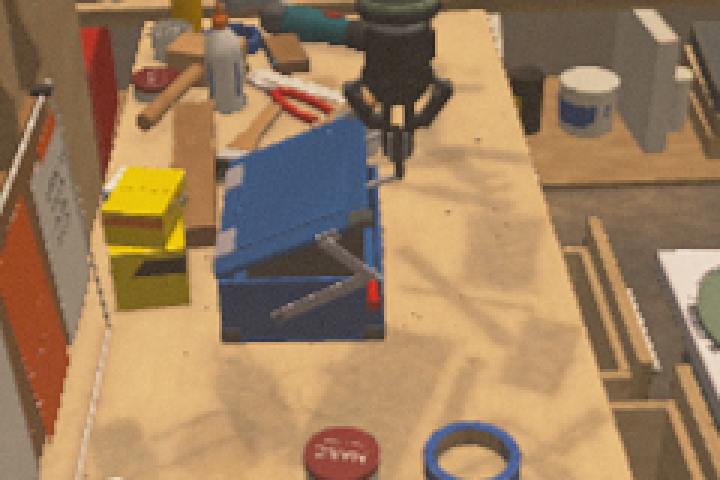

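The side crop shows the lid rising with the bar in the fingertips at (398,170). The stay is unfolding, with the knob at (374,292).

To row units: -0.0888 m is -0.888, -0.0741 m is -0.741.

Request:
{"name": "tcp_steps", "arguments": {"ticks": [[0,0,0.095,-0.204,0,0,0],[0,0,0.22,-0.397,0,0,0],[0,0,0.364,-0.576,0,0,0],[0,0,0.526,-0.741,0,0,0],[0,0,0.702,-0.888,0,0,0]], "grip_force": 40}}

```text
clock: 4.25
position: [0.5557, -0.1209, 0.2634]
tool_rot: [-3.136, 0.001, 1.537]
force: [-28.5, 3.7, 33.0]
grip_width: 0.0101
finger_force: 42.2
```

Request:
{"name": "tcp_steps", "arguments": {"ticks": [[0,0,0.19,-0.128,0,0,0],[0,0,0.394,-0.238,0,0,0],[0,0,0.605,-0.326,0,0,0],[0,0,0.605,-0.326,0,0,0]], "grip_force": 40}}

```text
clock: 4.75
position: [0.6207, -0.1224, 0.2967]
tool_rot: [3.137, -0.0, 1.537]
force: [-7.4, 2.7, 22.3]
grip_width: 0.0102
finger_force: 43.4
```

To row units: 0.0245 m is 0.245, 0.022 m is 0.22.

Request:
{"name": "tcp_steps", "arguments": {"ticks": [[0,0,0.08,-0.06,0,0,0],[0,0,0.17,-0.09,0,0,0],[0,0,0.22,-0.105,0,0,0],[0,0,0.245,-0.11,0,0,0],[0,0,0.245,-0.11,0,0,0]], "grip_force": 40}}

```text
clock: 5.38
position: [0.6429, -0.1229, 0.3039]
tool_rot: [-3.14, -0.001, 1.538]
force: [-2.1, 5.5, -11.2]
grip_width: 0.0102
finger_force: 41.2
```

```bash
python3 - <<'E'
from h import *
cv2.imwrite("pics/s3.png",bot.grab_frame("side")[100:260,220:420].repeat(3,0).repeat(3,1))
E
```

```text
(no output)
```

View pics/s3.png

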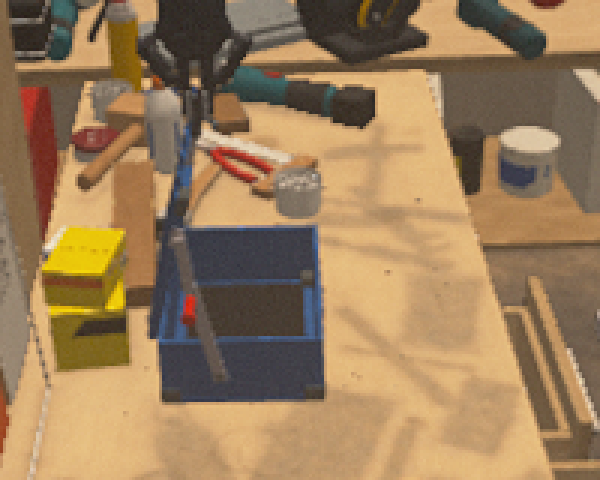

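The side crop shows the chest open with the stay nearly straight, red knob at (190,312) and the lid vertical. I'll check the knob against its locked position.

```bash
cat >> h.py <<'E'
CO=np.array([.602,-.1206,0]);CR=R.from_euler("z",-.028)
def knob(name="side",im=None,ymin=-1):
    """red knob pixel in side view -> chest frame (x,z) on plane y=170mm"""
    im=bot.grab_frame(name) if im is None else im;c=bot.calibration(name)
    b,_=blobs(mask(im,(0,150,80),(8,255,255)),6)
    out=[]
    for a,p,bb,i in b:
        e,d=rays(c,p);e=CR.inv().apply(e-CO);d=CR.inv().apply(d[0])
        q=e+d*(.170-e[1])/d[1]
        if -.15<q[0]<.12 and .0<q[2]<.22: out.append((a,p,(q*1000).round(1).tolist()))
    return out
E
python3 -c "
from h import *
print(knob())"
```

```text
[(33, [282.8, 203.3], [49.5, 170.0, 158.1])]
```

Request:
{"name": "tcp_steps", "arguments": {"ticks": [[0,0,-0.03,0.01,0,0,0],[0,0,-0.07,0.02,0,0,0],[0,0,-0.07,0.02,0,0,0]], "grip_force": 20}}

```text
clock: 5.85
position: [0.6363, -0.1228, 0.3022]
tool_rot: [-3.142, -0.001, 1.538]
force: [2.0, 4.7, -12.3]
grip_width: 0.0101
finger_force: 41.1
```

```bash
python3 -c "
from h import *
print(knob())"
```

```text
[(35, [280.8, 203.6], [56.1, 170.0, 157.1])]
```

Request:
{"name": "tcp_steps", "arguments": {"ticks": [[0.0,0,-0.04,0.01,0,0,0],[0.0,0,-0.06,0.015,0,0,0],[0.0,0,-0.06,0.015,0,0,0]], "grip_force": 20}}

```text
clock: 6.28
position: [0.6326, -0.1228, 0.3013]
tool_rot: [3.136, -0.001, 1.538]
force: [20.1, 3.0, -16.9]
grip_width: 0.0101
finger_force: 40.9
```

```bash
python3 -c "
from h import *
print(knob())"
```

```text
[(31, [281.1, 203.1], [55.0, 170.0, 159.0])]
```

Request:
{"name": "tcp_steps", "arguments": {"ticks": [[0.0,0,0.05,-0.015,0,0,0],[0.05,0,0.05,-0.015,0,0,0],[0.06,0,0.05,-0.015,0,0,0],[0.06,0,0.05,-0.3,0,0,0],[0.07,0,0.05,-0.85,0,0,0]], "grip_force": 20}}

```text
clock: 6.95
position: [0.6347, -0.124, 0.3855]
tool_rot: [-3.139, -0.0, 1.537]
force: [0.1, -0.0, 1.1]
grip_width: 0.07
finger_force: 0.0
```

```bash
python3 -c "
from h import *
print(knob()); print(bot.observe()['qpos'].round(2)); 
print(shift([.50,.30,.30]))"
```

```text
[(33, [280.8, 203.5], [56.1, 170.0, 157.4])]
[ 0.39  0.48 -0.48  1.28  0.22  1.42 -0.1 ]
(array([ 0.4188, -0.1518,  0.093 ]), array([0., 0., 0.]))
```

Request:
{"name": "tcp_steps", "arguments": {"ticks": [[0.07,0.58,-0.2,0,0,0,0],[0.08,1.15,-0.4,0,0,0,0],[0.085,1.7,-0.6,0,0,0,0],[0.085,2.25,-0.8,0.2,0,0,0],[0.085,2.8,-1,0.4,0,0,0]]}}

```text
clock: 7.62
position: [0.5445, 0.1609, 0.3458]
tool_rot: [3.14, 0.0, 1.536]
force: [1.1, 0.8, -0.5]
grip_width: 0.0849
finger_force: 0.0
```

Request:
{"name": "tcp_steps", "arguments": {"ticks": [[0.085,0.5,-0.3,0.2,0,0,0],[0.085,1,-0.5,0.5,0,0,0],[0.085,1,-0.5,0.5,0,0,0]]}}

```text
clock: 8.0
position: [0.496, 0.2645, 0.2944]
tool_rot: [-3.14, -0.0, 1.543]
force: [1.3, -1.3, 1.4]
grip_width: 0.0849
finger_force: 0.0
```

```bash
python3 - <<'E'
from h import *
cal=bot.calibration("wrist");im=bot.grab_frame("wrist");cv2.imwrite("pics/w3.png",im);np.save("pics/w3.npy",cal,allow_pickle=True)
b,l=blobs(mask(im,(18,120,90),(34,255,255)));print([x[:3] for x in b[:4]],plane(cal,b[0][1],.05))
E
```

```text
[(1773, [322.5, 73.1], [296, 45, 55, 59]), (128, [508.6, 396.5], [495, 391, 29, 9]), (58, [347.1, 49.2], [341, 43, 13, 14])] [[0.5042514  0.36885227 0.05      ]]
```

View pics/w3.png

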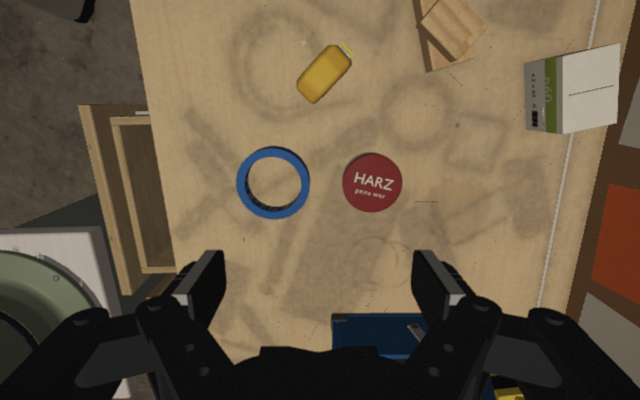

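The wrist view shows the yellow tape measure at (323,73), its long side from (309,95) to (342,52). The blue roll is at (273,182), the wax tin at (372,182), and the open chest at the bottom (380,340).

```bash
cat >> h.py <<'E'
def tape(im,cal,z=.06):
    m=mask(im,(16,120,80),(34,255,255));b,l=blobs(m)
    best=None
    for a,c,bb,i in b:
        p=plane(cal,c,z)[0]
        if np.hypot(p[0]-.5,p[1]-.37)<.06:
            best=i;break
    c=max(cv2.findContours((l==best).astype(np.uint8),0,2)[0],key=cv2.contourArea)[:,0]
    w=plane(cal,c,z)[:,:2].astype(np.float32);r=cv2.minAreaRect(w*1000)
    bp=cv2.boxPoints(r);e=[bp[1]-bp[0],bp[2]-bp[1]];e=max(e,key=np.linalg.norm)
    return np.array(r[0])/1000,r[1],np.arctan2(e[1],e[0])%np.pi,b[0][1] if False else c.mean(0)
E
python3 - <<'E'
from h import *
cal=np.load("pics/w3.npy",allow_pickle=True).item();im=cv2.imread("pics/w3.png")
for z in(.03,.06): print(tape(im,cal,z))
E
```

```text
(array([0.50413751, 0.37003888]), (67.90663146972656, 36.728721618652344), np.float32(0.76781595), array([324.93333333,  78.8       ]))
(array([0.50373779, 0.36765842]), (62.89598846435547, 34.01857376098633), np.float32(0.76781684), array([324.93333333,  78.8       ]))
```

Request:
{"name": "tcp_steps", "arguments": {"ticks": [[0.085,0.25,0,0.1,0,0,-0.72],[0.085,0.5,0,0.2,0,0,-1.44],[0.085,0.75,0.02,0.3,0,0,-2.16],[0.085,0.95,0.04,0.3,0,0,-2.88],[0.085,1.05,0.05,0.3,0,0,-3.6]]}}

```text
clock: 8.68
position: [0.5084, 0.3658, 0.2661]
tool_rot: [3.141, 0.001, 2.441]
force: [-1.2, -0.1, -0.0]
grip_width: 0.0849
finger_force: 0.0
```

Request:
{"name": "tcp_steps", "arguments": {"ticks": [[0.085,0,0,0,0,0,-0.72],[0.085,0,0,0,0,0,-1.44],[0.085,0,0,0,0,0,-2.16],[0.085,0,0,0,0,0,-2.88],[0.085,0,0,0,0,0,-3.6]]}}

```text
clock: 9.3
position: [0.5087, 0.3645, 0.2662]
tool_rot: [-3.141, 0.001, -2.943]
force: [-0.4, -0.7, 0.4]
grip_width: 0.0849
finger_force: 0.0
```

Request:
{"name": "tcp_steps", "arguments": {"ticks": [[0.085,0,0,0,0,0,-0.72],[0.085,0,0,0,0,0,-1.44],[0.085,0,0,0,0,0,-2.16],[0.085,0,0,0,0,0,-2.88],[0.085,0,0,0,0,0,-2.88]]}}

```text
clock: 9.93
position: [0.5084, 0.3648, 0.2657]
tool_rot: [-3.141, 0.0, -2.229]
force: [0.5, -0.4, -0.5]
grip_width: 0.0853
finger_force: 0.0
```

```bash
python3 - <<'E'
from h import *
print(bot.observe()['qpos'].round(2))
cal=bot.calibration("wrist");im=bot.grab_frame("wrist");cv2.imwrite("pics/w4.png",im);np.save("pics/w4.npy",cal,allow_pickle=True)
for z in(.03,.06): print(tape(im,cal,z))
E
```

```text
[-0.04  0.73 -1.15  1.52  0.68  1.33  1.23]
(array([0.50513477, 0.3709935 ]), (72.86991119384766, 36.541927337646484), np.float32(0.76312333), array([323.46551724, 163.48275862]))
(array([0.50188382, 0.36597086]), (67.08431243896484, 33.640647888183594), np.float32(0.7631218), array([323.46551724, 163.48275862]))
```

View pics/w4.png

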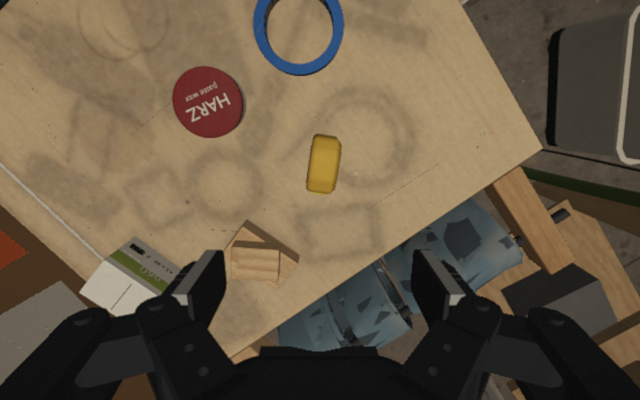

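The view shows the tape measure at (324,163), tilted about 12° from the finger plane, clear of the wood block at (265,260). The two views agree at about 0.04 m for its mid-height, centre (0.504, 0.3685).

```bash
python3 - <<'E'
from h import *
print(shift([.504,.3685,.026],R.from_euler("xyz",[np.pi,0,-2.376])))
E
```

```text
(array([-2.000e-04,  5.600e-03,  2.397e-01]), array([-0.0005,  0.0002,  0.1437]))
```

To row units: 0.24 m is 2.4, 0.21 m is 2.1, 0.147 rad is 0.588.

Request:
{"name": "tcp_steps", "arguments": {"ticks": [[0.085,0,0.056,0.4,0,0,0.588],[0.085,0,0.056,1,0,0,0.588],[0.085,0,0.056,1.6,0,0,0.588],[0.085,0,0.056,2.1,0,0,0.588],[0.085,0,0.056,2.4,0,0,0.588]], "grip_force": 40}}

```text
clock: 10.6
position: [0.5029, 0.3682, 0.0232]
tool_rot: [-3.141, -0.002, -2.379]
force: [0.3, -0.4, 0.5]
grip_width: 0.085
finger_force: 0.0
```

Request:
{"name": "tcp_steps", "arguments": {"ticks": [[0.085,0,0,0,0,0,0],[0.0,0,0,0,0,0,0],[0,0,0,0,0,0,0],[0,0,0,0,0,0,0],[0,0,0,0,0,0,0]], "grip_force": 50}}

```text
clock: 11.22
position: [0.5035, 0.3695, 0.0265]
tool_rot: [-3.141, 0.001, -2.374]
force: [0.5, -3.1, 9.3]
grip_width: 0.0335
finger_force: 50.6
```

Request:
{"name": "tcp_steps", "arguments": {"ticks": [[0,0,0,-0.2,0,0,0],[0,0,0,-0.6,0,0,0],[0,0,0,-1.1,0,0,0],[0,0,0,-1.6,0,0,0],[0,0,0,-1.9,0,0,0]], "grip_force": 60}}

```text
clock: 11.85
position: [0.5027, 0.3699, 0.2191]
tool_rot: [-3.141, 0.003, -2.373]
force: [0.5, -0.2, -3.3]
grip_width: 0.0332
finger_force: 60.6
```

```bash
python3 - <<'E'
from h import *
print(shift([.564,-.1195,.2165],R.from_euler("xyz",[np.pi,0,np.pi-.028])))
E
```

```text
(array([ 0.2961, -0.3945,  0.002 ]), array([0.0008, 0.0025, 0.7966]))
```

To row units: -0.209 m is -2.09, -0.165 m is -1.65, 0.62 rad is 2.48.

Request:
{"name": "tcp_steps", "arguments": {"ticks": [[0,0.24,-0.32,0,0,0,0.4],[0,0.56,-0.75,0,0,0,0.92],[0,0.9,-1.2,0,0,0,1.44],[0,1.24,-1.65,0,0,0,1.96],[0,1.57,-2.09,0,0,0,2.48]], "grip_force": 60}}

```text
clock: 12.48
position: [0.5349, 0.1082, 0.2165]
tool_rot: [-3.141, 0.001, -2.998]
force: [0.3, 0.5, -3.5]
grip_width: 0.033
finger_force: 60.6
```

```bash
python3 - <<'E'
from h import *
print(shift([.564,-.1195,.2165],R.from_euler("xyz",[np.pi,0,np.pi-.028])))
E
```

```text
(array([ 3.900e-03, -2.296e-01,  1.000e-04]), array([-0.0002,  0.0007,  0.172 ]))
```

Request:
{"name": "tcp_steps", "arguments": {"ticks": [[0,0.01,-0.55,0,0,0,0.4],[0,0.02,-1.1,0,0,0,0.68],[0,0.03,-1.65,0,0,0,0.68],[0,0.04,-2.15,0,0,0,0.68],[0,0.04,-2.296,0,0,0,0.68]], "grip_force": 60}}

```text
clock: 13.1
position: [0.5648, -0.1209, 0.216]
tool_rot: [-3.141, -0.0, 3.116]
force: [-0.7, 1.5, -3.4]
grip_width: 0.033
finger_force: 60.5
```

```bash
python3 - <<'E'
from h import *
print(shift([.564,-.1195,.045],R.from_euler("xyz",[np.pi,0,np.pi-.028])),bot.observe()['qpos'].round(2))
cv2.imwrite("pics/s5.png",np.hstack([bot.grab_frame("side")[80:260,200:400],bot.grab_frame("scene")[80:260,240:440]]).repeat(2,0).repeat(2,1));print(knob())
E
```

```text
(array([0.0008, 0.0015, 0.171 ]), array([-0.0008, -0.    ,  0.0022])) [ 0.75  0.62 -0.95  1.71  0.56  1.11  1.17]
[(34, [280.8, 203.5], [56.1, 170.0, 157.4])]
```

View pics/s5.png

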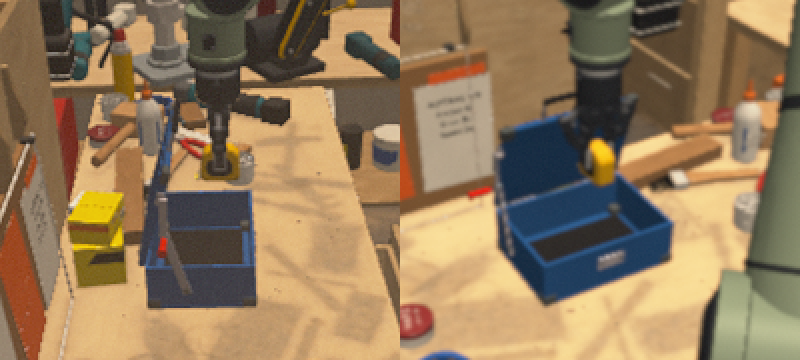

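The crops show the tape measure held above the open chest (side (222,160), scene (600,160)). The wrist is clear of the lid's top by roughly 15 mm, so I'll descend in steps with force checks.

To row units: 0.12 m is 1.2, 0.11 m is 1.1.

Request:
{"name": "tcp_steps", "arguments": {"ticks": [[0,0.02,0.015,0.3,0,0,0],[0,0.03,0.015,0.6,0,0,0],[0,0.03,0.015,0.9,0,0,0],[0,0.03,0.015,1.1,0,0,0],[0,0.03,0.015,1.2,0,0,0]], "grip_force": 60}}

```text
clock: 13.88
position: [0.5621, -0.115, 0.0949]
tool_rot: [3.141, -0.0, 3.121]
force: [-0.5, 0.5, -2.5]
grip_width: 0.0333
finger_force: 60.6
```

Request:
{"name": "tcp_steps", "arguments": {"ticks": [[0,0,0,0.2,0,0,0],[0,0,0,0.4,0,0,0],[0,0,0,0.52,0,0,0],[0,0,0,0.56,0,0,0],[0,0,0,0.56,0,0,0]], "grip_force": 60}}

```text
clock: 14.5
position: [0.5622, -0.116, 0.0394]
tool_rot: [3.141, 0.0, 3.12]
force: [0.3, -0.9, -3.1]
grip_width: 0.0334
finger_force: 60.7
```

```bash
python3 -c "
from h import *
print(knob())"
```

```text
[(34, [280.8, 203.5], [56.1, 170.0, 157.4])]
```

To row units: 0.005 m is 0.05, 0.004 m is 0.04.

Request:
{"name": "tcp_steps", "arguments": {"ticks": [[0,0,0,0.02,0,0,0],[0,0,0,0.04,0,0,0],[0,0,0,0.05,0,0,0],[0,0,0,0.05,0,0,0]], "grip_force": 60}}

```text
clock: 15.05
position: [0.5621, -0.1161, 0.0343]
tool_rot: [3.142, -0.0, 3.12]
force: [0.3, 0.4, -3.2]
grip_width: 0.0331
finger_force: 60.7
```

Request:
{"name": "tcp_steps", "arguments": {"ticks": [[0,0,0,0.01,0,0,0],[0,0,0,0.02,0,0,0],[0,0,0,0.02,0,0,0]], "grip_force": 60}}

```text
clock: 15.42
position: [0.5623, -0.1161, 0.0334]
tool_rot: [-3.141, 0.001, 3.12]
force: [-8.0, -0.1, 20.3]
grip_width: 0.0331
finger_force: 63.3
```

To row units: -0.001 m is -0.01.

Request:
{"name": "tcp_steps", "arguments": {"ticks": [[0,0,0,-0.01,0,0,0],[0.04,0,0,-0.01,0,0,0],[0.06,0,0,-0.01,0,0,0],[0.07,0,0,-0.01,0,0,0],[0.07,0,0,-0.01,0,0,0]], "grip_force": 20}}

```text
clock: 16.05
position: [0.5621, -0.1161, 0.0333]
tool_rot: [3.142, 0.0, 3.12]
force: [-0.3, 0.2, -0.0]
grip_width: 0.0698
finger_force: 0.0
```

Request:
{"name": "tcp_steps", "arguments": {"ticks": [[0.07,0,0,-0.3,0,0,0],[0.07,0,0,-0.8,0,0,0],[0.07,0,0,-1.3,0,0,0],[0.07,0,0,-1.8,0,0,0],[0.07,0,0,-2.2,0,0,0]]}}

```text
clock: 16.68
position: [0.5621, -0.1159, 0.2554]
tool_rot: [-3.141, 0.001, 3.12]
force: [0.1, -0.4, -0.1]
grip_width: 0.0701
finger_force: 0.0
```

```bash
python3 - <<'E'
from h import *
cal=bot.calibration("wrist");im=bot.grab_frame("wrist");cv2.imwrite("pics/w6.png",im);print(knob());print(bot.observe()['qpos'].round(2))
E
```

```text
[(34, [280.8, 203.5], [56.1, 170.0, 157.4])]
[ 0.76  0.57 -0.98  1.68  0.52  1.17  1.2 ]
```

View pics/w6.png

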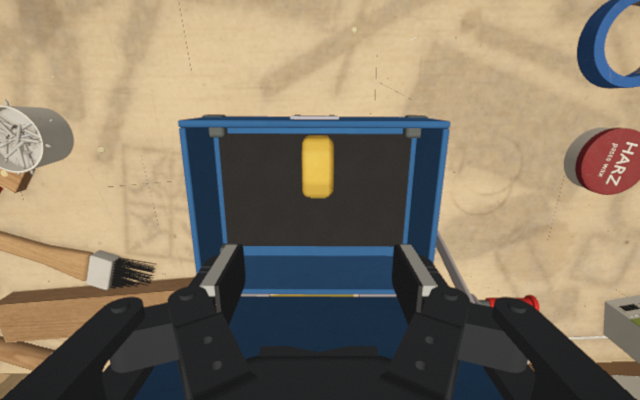

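The wrist view shows the tape measure standing on the chest floor at (318,167), long side along the chest's x and clear of the walls. The knob is at right (515,303). Next I'll go around to the knob.

Units first: shifts go in units of 100 mm and turns go in units of 0.25 rad. So 0.03 m is 0.3, 0.02 m is 0.2, 0.82 rad is 3.28.

Request:
{"name": "tcp_steps", "arguments": {"ticks": [[0.085,0.2,0.3,0,0,0,0.4],[0.085,0.3,0.75,0,0,0,1.12],[0.085,0.3,1.25,0,0,0,1.84],[0.085,0.3,1.75,0,0,0,2.56],[0.085,0.3,2.15,0,0,0,3.28]], "grip_force": 20}}

```text
clock: 17.4
position: [0.5364, 0.1015, 0.253]
tool_rot: [-3.141, -0.0, 2.295]
force: [0.6, -0.3, -0.4]
grip_width: 0.0852
finger_force: 0.0
```

```bash
cat >> h.py <<'E'
KR=CR*R.from_euler("x",-.35)*R.from_euler("xyz",[np.pi,0,np.pi/2])
def kn(x,y,z): return CO+CR.apply(np.array([x,y,z])/1000)
E
python3 - <<'E'
from h import *
k=kn(56.5,170,159);zt=KR.apply([0,0,1]);print(k,k+.019*zt,shift(k-.1*zt,KR),bot.observe()['qpos'].round(2))
E
```

```text
[0.66323723 0.04775157 0.159     ] [0.66305483 0.04123907 0.14115192] (array([-0.0992,  0.0828,  0.    ]), array([ 0.1314, -0.3334,  0.7442])) [ 0.3   0.48 -0.82  1.76  0.39  1.08  0.07]
```

To row units: -0.08 m is -0.8, -0.0992 m is -0.992, 0.7442 rad is 2.9768.

Request:
{"name": "tcp_steps", "arguments": {"ticks": [[0.06,-0.2,0.165,0,0.104,-0.268,0.596],[0.06,-0.4,0.33,0,0.212,-0.532,1.192],[0.06,-0.6,0.5,0,0.316,-0.8,1.784],[0.06,-0.8,0.66,0,0.42,-1.068,2.38],[0.06,-0.992,0.828,0,0.5256,-1.3336,2.9768]], "grip_force": 20}}

```text
clock: 18.02
position: [0.6652, 0.0806, 0.253]
tool_rot: [3.14, 0.353, 1.543]
force: [0.4, -1.5, 1.0]
grip_width: 0.0601
finger_force: 0.0
```

```bash
python3 - <<'E'
from h import *
k=kn(56.5,170,159);zt=KR.apply([0,0,1]);print(shift(k-.1*zt,KR),bot.observe()['qpos'].round(2))
c1=bot.calibration("wrist");im=bot.grab_frame("wrist");cv2.imwrite("pics/w7.png",im)
b,_=blobs(mask(im,(0,150,80),(8,255,255)));print([x[:3] for x in b[:4]])
f=200/np.tan(np.radians(c1["vfov"])/2);g=R.from_euler("xyz",c1["attitude"]).inv().apply(k-c1["eye"]);px=[f*g[0]/g[2]+c1["cx"],f*g[1]/g[2]+c1["cy"]];print("pred",px)
q=min(b,key=lambda t:np.hypot(*(np.array(t[1])-px)));P,r=tri([(c1,q[1]),(bot.calibration("side"),(280.8,203.5))])
print(q[:3],P,r,"chest",CR.inv().apply(P-CO)*1000)
E
```

```text
(array([ 0.0013, -0.0011, -0.0004]), array([0.0014, 0.003 , 0.    ])) [-0.09  0.67 -0.47  1.37  0.6   1.39 -0.71]
[(8268, [590.3, 55.0], [522, 0, 118, 130]), (755, [315.9, 191.5], [306, 168, 21, 50]), (499, [446.4, 378.8], [438, 355, 19, 45]), (139, [633.7, 390.7], [625, 379, 15, 21])]
pred [np.float64(315.9325614043829), np.float64(195.83002722909177)]
(755, [315.9, 191.5], [306, 168, 21, 50]) [0.66287431 0.05328748 0.16099683] [0.0005407372826682048, 0.0005407372826684102] chest [ 55.98223641 175.52357591 160.99682586]
```

View pics/w7.png

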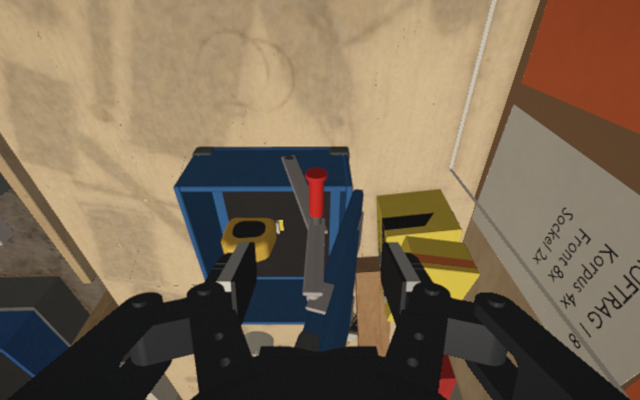

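The view shows the red knob at (316,193), collar at its outer end and nearly centred between the fingers. The stay links run inboard, and the tape measure is in the chest at (250,240).

To row units: 0.117 m is 1.17, 0.002 m is 0.02.

Request:
{"name": "tcp_steps", "arguments": {"ticks": [[0.055,0.02,-0.011,0.3,0,0,0],[0.05,0.02,-0.011,0.6,0,0,0],[0.05,0.02,-0.011,0.9,0,0,0],[0.05,0.02,-0.011,1.1,0,0,0],[0.05,0.02,-0.011,1.17,0,0,0]], "grip_force": 20}}

```text
clock: 18.7
position: [0.6623, 0.0421, 0.1417]
tool_rot: [-3.14, 0.35, 1.548]
force: [0.9, 0.3, 0.4]
grip_width: 0.0497
finger_force: 0.0
```

Request:
{"name": "tcp_steps", "arguments": {"ticks": [[0.05,0,0,0,0,0,0],[0,0,0,0,0,0,0],[0,0,0,0,0,0,0],[0,0,0,0,0,0,0]], "grip_force": 40}}

```text
clock: 19.2
position: [0.6628, 0.0429, 0.1434]
tool_rot: [3.141, 0.35, 1.548]
force: [-2.2, 1.0, 5.8]
grip_width: 0.0103
finger_force: 38.9
```

To row units: -0.0293 m is -0.293, -0.0234 m is -0.234.

Request:
{"name": "tcp_steps", "arguments": {"ticks": [[0,-0.005,-0.058,-0.013,0,0,0],[0,-0.009,-0.116,-0.024,0,0,0],[0,-0.012,-0.175,-0.032,0,0,0],[0,-0.014,-0.234,-0.038,0,0,0],[0,-0.015,-0.293,-0.04,0,0,0]], "grip_force": 50}}

```text
clock: 19.82
position: [0.6336, 0.0435, 0.1476]
tool_rot: [3.14, 0.35, 1.547]
force: [3.4, 2.3, 3.4]
grip_width: 0.0103
finger_force: 50.2
```

```bash
python3 -c "
from h import *
p,r=tool();g=p-.019*r.apply([0,0,1]);print('grasp chest',CR.inv().apply(g-CO)*1000,knob())"
```

```text
grasp chest [ 26.89613643 171.38629957 165.42684873] [(36, [289.6, 202.4], [27.4, 170.0, 161.1])]
```

To row units: 0.01 m is 0.1, 0.0059 m is 0.059.

Request:
{"name": "tcp_steps", "arguments": {"ticks": [[0,0,-0.06,0,0,0,0],[0,0.003,-0.178,0.008,0,0,0],[0,0.01,-0.295,0.028,0,0,0],[0,0.022,-0.41,0.059,0,0,0],[0,0.037,-0.52,0.1,0,0,0]], "grip_force": 60}}

```text
clock: 20.5
position: [0.5803, 0.0447, 0.1359]
tool_rot: [-3.141, 0.35, 1.548]
force: [-1.7, 6.0, 0.6]
grip_width: 0.0098
finger_force: 59.0
```

```bash
python3 -c "
from h import *
p,r=tool();g=p-.019*r.apply([0,0,1]);print('grasp chest',CR.inv().apply(g-CO)*1000,knob())"
```

```text
grasp chest [-26.34240973 171.12113098 153.74716842] [(39, [306.5, 204.6], [-26.9, 170.0, 151.3])]
```

Request:
{"name": "tcp_steps", "arguments": {"ticks": [[0,0.019,-0.106,0.052,0,0,0],[0,0.041,-0.205,0.113,0,0,0],[0,0.067,-0.298,0.183,0,0,0],[0,0.095,-0.383,0.261,0,0,0],[0,0.127,-0.458,0.347,0,0,0]], "grip_force": 60}}

```text
clock: 21.18
position: [0.5345, 0.0459, 0.0989]
tool_rot: [-3.141, 0.35, 1.548]
force: [1.1, 5.4, -4.2]
grip_width: 0.0101
finger_force: 58.5
```

```bash
python3 -c "
from h import *
p,r=tool();g=p-.019*r.apply([0,0,1]);print('grasp chest',CR.inv().apply(g-CO)*1000,knob())"
```

```text
grasp chest [-72.14311246 171.01486631 116.71682819] [(33, [320.7, 213.6], [-72.4, 170.0, 114.5])]
```

To row units: 0.0401 m is 0.401, 0.0347 m is 0.347.

Request:
{"name": "tcp_steps", "arguments": {"ticks": [[0,0.034,-0.067,0.093,0,0,0],[0,0.07,-0.123,0.191,0,0,0],[0,0.107,-0.168,0.294,0,0,0],[0,0.127,-0.186,0.347,0,0,0],[0,0.146,-0.202,0.401,0,0,0]], "grip_force": 60}}

```text
clock: 21.85
position: [0.5148, 0.0463, 0.0562]
tool_rot: [-3.141, 0.349, 1.548]
force: [1.8, 5.7, -3.2]
grip_width: 0.0097
finger_force: 59.0
```

```bash
python3 -c "
from h import *
p,r=tool();g=p-.019*r.apply([0,0,1]);print('grasp chest',CR.inv().apply(g-CO)*1000,knob())"
```

```text
grasp chest [-91.85733073 170.91216358  74.0610365 ] [(32, [326.9, 224.5], [-92.6, 170.0, 69.4])]
```

Request:
{"name": "tcp_steps", "arguments": {"ticks": [[0,0.01,-0.007,0.027,0,0,0],[0,0.02,-0.013,0.054,0,0,0],[0,0.03,-0.018,0.082,0,0,0],[0,0.04,-0.023,0.11,0,0,0],[0,0.05,-0.027,0.138,0,0,0]], "grip_force": 60}}

```text
clock: 22.52
position: [0.5123, 0.0464, 0.0417]
tool_rot: [3.141, 0.349, 1.548]
force: [1.6, 5.1, -3.2]
grip_width: 0.0103
finger_force: 58.4
```

```bash
python3 -c "
from h import *
p,r=tool();g=p-.019*r.apply([0,0,1]);print('grasp chest',CR.inv().apply(g-CO)*1000,knob())"
```

```text
grasp chest [-94.38186815 170.90541294  59.55947852] [(34, [327.7, 227.7], [-95.2, 170.0, 55.9])]
```

Request:
{"name": "tcp_steps", "arguments": {"ticks": [[0,0.009,-0.002,0.023,0,0,0],[0,0.017,-0.004,0.047,0,0,0],[0,0.024,-0.005,0.066,0,0,0],[0,0.027,-0.005,0.075,0,0,0],[0,0.027,-0.005,0.075,0,0,0]], "grip_force": 60}}

```text
clock: 23.2
position: [0.5117, 0.0464, 0.0337]
tool_rot: [-3.142, 0.349, 1.548]
force: [0.6, 5.6, -3.1]
grip_width: 0.0105
finger_force: 58.5
```

```bash
python3 -c "
from h import *
p,r=tool();g=p-.019*r.apply([0,0,1]);print('grasp chest',CR.inv().apply(g-CO)*1000,knob())"
```

```text
grasp chest [-94.94263608 170.88686862  51.60398125] [(29, [328.0, 229.7], [-96.2, 170.0, 47.4])]
```

Request:
{"name": "tcp_steps", "arguments": {"ticks": [[0,0.004,0,0.009,0,0,0],[0,0.007,0,0.019,0,0,0],[0,0.007,0,0.019,0,0,0]], "grip_force": 60}}

```text
clock: 23.62
position: [0.5119, 0.0463, 0.0324]
tool_rot: [3.141, 0.35, 1.548]
force: [-2.4, 6.4, 10.6]
grip_width: 0.01
finger_force: 59.9
```

Request:
{"name": "tcp_steps", "arguments": {"ticks": [[0,0.003,0,0.008,0,0,0],[0,0.003,0,0.008,0,0,0],[0.04,0,0,0,0,0,0],[0.05,0,0,0,0,0,0],[0.05,0,0,0,0,0,0]], "grip_force": 20}}

```text
clock: 24.25
position: [0.512, 0.0455, 0.0319]
tool_rot: [-3.141, 0.35, 1.548]
force: [0.2, 0.1, -1.1]
grip_width: 0.0497
finger_force: 0.0
```

Request:
{"name": "tcp_steps", "arguments": {"ticks": [[0.05,0,0,-0.2,0,0,0],[0.05,0,0,-0.6,0,0,0],[0.05,0,0,-1.1,0,0,0],[0.05,0,0,-1.6,0,0,0],[0.05,0,0,-1.6,0,0,0]], "grip_force": 20}}

```text
clock: 24.88
position: [0.5145, 0.1033, 0.1865]
tool_rot: [3.136, 0.347, 1.548]
force: [0.7, -0.4, -0.3]
grip_width: 0.0504
finger_force: 0.0
```

```bash
python3 - <<'E'
from h import *
print(knob());im=bot.grab_frame("side");np.save("pics/s.npy",im)
im0=cv2.imread("pics/side0.png")
cv2.imwrite("pics/end.png",np.hstack([im0[120:330,210:400],im[120:330,210:400]]).repeat(2,0).repeat(2,1))
for i in(im0,im): print([x[:3] for x in blobs(mask(i,(100,120,30),(125,255,255)))[0][:5]],[x[:3] for x in blobs(mask(i,(0,120,60),(8,255,200)))[0][:6]])
E
```

```text
[(34, [327.7, 229.9], [-95.2, 170.0, 46.6])]
[(1628, [551.5, 168.6], [517, 154, 68, 30]), (912, [298.6, 192.0], [275, 174, 52, 37]), (50, [365.6, 272.6], [353, 262, 20, 20]), (35, [345.6, 270.3], [342, 262, 11, 19])] [(959, [404.7, 67.6], [395, 35, 21, 67]), (494, [332.4, 55.6], [324, 23, 14, 65]), (359, [233.2, 148.0], [226, 129, 13, 51]), (337, [313.7, 271.9], [301, 263, 26, 19]), (290, [148.7, 45.2], [137, 10, 22, 61]), (99, [299.2, 153.8], [290, 149, 21, 12])]
[(1602, [552.2, 168.6], [519, 154, 67, 30]), (1062, [295.2, 192.1], [273, 174, 48, 37]), (56, [323.5, 200.4], [321, 194, 6, 12]), (40, [366.5, 275.1], [354, 265, 19, 17]), (40, [346.2, 270.4], [342, 262, 12, 19])] [(889, [404.8, 69.9], [395, 36, 21, 67]), (437, [332.3, 49.8], [324, 23, 14, 58]), (357, [233.2, 148.1], [226, 129, 13, 51]), (334, [313.5, 271.9], [301, 263, 26, 19]), (264, [148.9, 45.9], [139, 16, 20, 55]), (98, [299.4, 153.9], [290, 149, 21, 12])]
```

View pics/end.png

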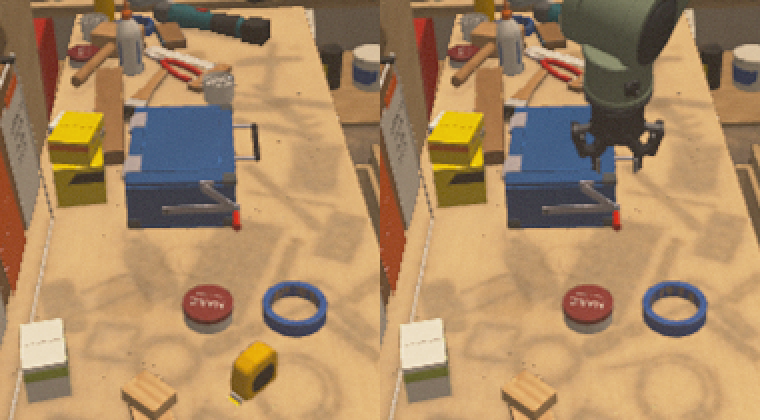

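Before and after side by side: the lid is shut, the knob is back at its starting pixel (327.7,229.9 against 327.8,229.7), the tin and roll are unmoved, and the gripper touches nothing.

```bash
python3 -c "
from workcell import bot
print(bot.job_done())"
```

```text
the job is handed in; nothing more can be done
None
```

The tape measure was set down on the chest floor and the lid lowered shut by its knob without slamming. The tin and tape roll checked as unmoved, the tub was not re-measured after the lid closed, and the job was handed in at about 25 s with the gripper clear.

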